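# Clamp a lead side terminal in the lever press and press it

## Robot

A 6-joint arm with a two-finger parallel gripper is mounted at the origin on the work surface. World frame = base frame: x ahead of the robot, y to its left, z up, the work surface at z = 0. Lengths are in m, angles in rad, forces in N, time in s.
With the tool pointing down it reaches from about 0.325 to 0.85 m from the base axis. Payload 4.4 kg.
Tool frame: the origin (TCP) lies midway between the tips of the shut fingers; the grasp point (between the pads) lies 19 mm behind it; z points along the fingers, x is the direction in which the jaws open and shut, and the axes are right-handed (so a half turn about z gives the same grasp; the last joint's range is limited). The gripper opens to 94 mm and grips with 3 to 60 N. Pads are 16 mm wide; open, the fingers measure 119 mm over their backs; the gripper's body (75 mm by 177 mm) begins 78 mm behind the grasp point.
Start: joints at [1.177, 0.207, 1.542, -0, 1.393, -0.15], TCP at [0.138, 0.558, 0.205] pointing down, gripper open.
Joint ranges: [-2.73, 2.73], [-0.86, 2.22], [0.23, 2.46], [-1.11, 4.25], [0.08, 2.63], [-2.82, 2.82]. Speed limits (rad/s): [2.79, 2.79, 3.14, 3.14, 3.14, 3.14].

## Interface

Orientations are given as a unit quaternion [w, x, y, z].
In Python, from cell import ctrl, vision, close_job, find_in gives the robot as it stands. The module is installed in compiled form; this text tells all that it offers.
- The arm moves only by the shell command python3 -m creep 'ROWS' [FORCE]. ROWS is JSON, a list that holds one entry, the list of rows, each a list of 7 numbers: the closure in counts, from 0 (fully open) to 255 (shut), then the shift along the world's x, y, z as a fraction of full scale, then the turn, a rotation vector about the world's x, y, z as a fraction of full scale. A call has 1 to 10 rows; each row is the pose to reach, as a shift and turn from the pose commanded when the call began, turning the shorter way round; what a row does not reach only later rows make up. Full scale, the value 1, is 0.6 m for a shift and pi rad for a turn. A row lasts 1/10 s, in which the tool goes at most 50 mm and 8.59 degrees, less where a joint would pass 70% of its speed; a pose out of reach is approached as far as the arm can. A call with a number of a shift or a turn outside -1 to 1 is refused whole. A call with a gripper value outside its range is refused whole. The fingers move at their own pace and stop on an object; FORCE is the grip in N (left out, the last holds). Time passes only in rows, so rows that repeat a pose let the fingers close. It gives the time, the measured TCP pose, the force and the opening at its end, in the units of the state.
- ctrl.sense(): the state, without advancing time (a new reading comes with each control period).
- vision.get_image(name): name is "scene" or "top"; returns a dict with "image" (420x560x3 uint8, red, green, blue), "range_z" (420x560 float32, m along the optical axis (not along the pixel's ray), 0 where there is no reading), "fx", "fy", "cx", "cy" (pixels), "R" (3x3) and "t" (3): a world point X has camera coordinates R X + t. Camera axes: x right, y down, z forward; pixel columns grow to the right and rows downward; lengths in m; the calibration is good to about 2 mm. A picture is of the moment at which its call begins.
- close_job(): hands the job in, once; it reports no verdict.
Trained networks look in a picture, given as the dict that the camera call returned (one of the last four; its "shot" number tells which), for a name from the list of things; names that differ only in an ending like _2 or _b are one class to them, and where a whole thing is asked for, a point or a joint stands for the part that bears it (a point fixed in the world has none). Each returns a list of dicts, best first, with "p" (0 to 1); they miss things now and then, are a little off and sometimes report something else, mostly with a low value. They report only what shows in the picture. A call takes as long as a camera call. They do not tell look-alikes from the thing itself.
- find_in(picture, name): "uv" ([column, row] in pixels, amid what is visible of it).
The state is a dict: "t": time; "q": joint angles; "dq": joint speeds; "effort": joint torques, N m; "eef_pos": TCP position; "ee_rot": TCP orientation; "force": force on the tool from outside, world axes, zero at the start; "ft_torque": the same for the moment, N m; "gripper_width": finger opening in m.
Only numpy, scipy, OpenCV 4.12 (cv2) and the standard library are available. Lean on these libraries where they do the work, as an engineer would, in place of code of your own. Each camera call takes 0.05 s, during which the arm holds its last target.

## Task

On the small lever press, slide the fence up until it holds the lead terminal in the bed snugly against the fixed stop, then flip the fence's cam lever fully down to lock it. Then pull the press handle fully down so that its foot bears on the terminal, and ease the handle slowly all the way back up without letting it snap. Leave the other things on the bench where they lie.

Things in the scene. Friction and masses are not known exactly. Their poses are not given: they have to be found in the camera images.
- jig: fixed cast-iron base of the lever press, plate 190 x 300 x 20 mm. Origin on its underside below the bed's middle line; plate spans x -65 to 125, y -180 to 120 mm. x points away from the robot (yaw within 0.3 rad), y along the fence's slide towards the stop, z up: the 'press frame' used below. Bed: channel 35 mm wide along y at x = 0, floor at z 20 mm, rail tops at z 32 mm.
- stop_face (a point): middle of the face (looking to -y) of the fixed stop block at the +y end of the bed, at press frame (0, 85, 35) mm; the block is 60 mm wide and 54 mm high above the bench
- terminal: loose tarnished-lead side terminal, a stepped round boss: 30 mm diameter below, 24 mm above, 24 mm high, about 0.14 kg, standing upright in the bed between the fence and the stop. Origin at the centre of its underside, z up. Against the stop its centre is at press frame (0, 70, 20) mm.
- fence (a joint): slide of the fence carriage (m): 0 fully back, growing towards the stop (+y of the press). It reads about 0.090 when the terminal is held snugly between fence and stop. Slides with about 2 N of friction while the cam lever is up and stays where it is left; with the cam lever down it is clamped.
- fence_face (a point): middle of the fence's flat 30 mm wide face that pushes the terminal, 34 mm above the bench
- fence_post (a point): on the axis of the fence's upright round post (to push or grip), 75 mm above the bench, 125 mm behind (-y of) the fence face, at press x = 0. Post 18 mm in diameter, standing on the carriage (top 41 mm above the bench), with a 26 mm ball on top (centre 98 mm above the bench). The cam lever is 55 mm towards the stop; otherwise clear all round.
- cam (a joint): cam lever's angle (rad): 0 up, leaning 0.35 rad away from the robot; 0.35 upright; 1.75 fully down on its stop, pointing to the robot (-x of the press), 0.17 rad above level. Swings in the press x-z plane. About 2 N at the tip moves it and it stays where left; from 1.4 the cam bites and takes up to 8 N; over centre at 1.65 (left short of that it may ride back), then locked.
- cam_hinge (a point): on the cam lever's axis (parallel to press y), 62 mm above the bench, at press x = -20 mm, 70 mm behind (-y of) the fence face
- cam_tip (a point): end of the cam lever, 77 mm from its axis; the lever is 14 mm wide (y) and 10 mm thick, its last 26 mm 20 mm wide and 12 mm thick
- press (a joint): press arm's angle (rad): 0 fully up (rising at 0.5 rad from its pivot towards the robot), grows as the handle goes down, 0.50 fully down on its end stop (arm level). Sprung up: at the grip point it takes about 3 N at the start, 6 N before the foot meets the terminal at 0.44 and about 15 N at the bottom; let go, it snaps up.
- press_hinge (a point): on the press arm's pivot axis (parallel to press y), 75 mm above the bench at press frame (100, 70) mm
- press_grip (a point): point on the upper face of the press handle, 200 mm from the pivot along the arm and 11 mm above the arm's middle line. The handle is a square bar 22 x 22 mm, from 142 to 228 mm from the pivot, at press y = 70 mm, in the press x-z plane; upper face here about 180 mm above the bench with the arm up, 86 mm with the arm level.
- foot: sprung steel foot under the press arm, 20 mm in diameter, 100 mm from the pivot. Origin at its upper end on the arm's underside, 28 mm above its under face, which presses on the terminal's top (44 mm above the bench). It meets the terminal when the arm is at about 0.44 rad and gives by 6 mm by the bottom, bearing with about 6 N at first and 15 N at the bottom
- vent_cap: bystander: green plastic vent cap, 32 mm diameter, 21 mm high, on the press base behind the fence carriage
- extension: bystander: short steel socket extension, 82 mm long, 17 mm thick, lying on the bench on the robot's side of the press
- spare: bystander: smaller lead terminal, 22 mm diameter, 17 mm high, on the bench near the press
- float: bystander: flat yellow hydrometer float, about 90 mm long, 10 mm thick, lying on the bench beyond the stop end of the press
- spanner: bystander: open-ended spanner lying beside the press's -y end
- driver: bystander: screwdriver lying on the bench on the press's +y side
- jar: bystander: small jar, 56 mm diameter, 70 mm high, behind the press
Mind the look-alikes: they are no part of the job. Leave any pink look-alike of the terminal alone.

How it is judged:
On the way, in this order (a step that is already met when the one before it is completed fails the run):
1. the fence holds the terminal snugly against the stop (each within 3 mm) (value of joint fence above 0.087 m and y of terminal in the frame of jig above 0.067 m), for 0.2 s.
2. the cam lever is fully down (past 1.6 rad) (value of joint cam above 1.6 rad), for 0.2 s.
3. with the fence locked, the handle is down (past 0.46 rad) and the foot bears on the terminal with more than 5 N (contact force between foot and terminal above 5 N and value of joint cam above 1.6 rad and value of joint press above 0.46 rad), for 0.1 s.
4. the handle is back up (value of joint press below 0.06 rad), for 0.2 s.
At the end, for the whole second after the job is handed in: The terminal stands upright (within 0.1 rad), at rest, held between fence and stop with each within 3 mm of snug, the cam lever is down past 1.6 rad, and the press handle is back up within 0.06 rad of its top (all of step 1 and angle between terminal's own z axis and vertical below 0.1 rad and value of joint cam above 1.6 rad and value of joint press below 0.06 rad and linear speed of terminal below 0.02 m/s); the robot touches nothing.
It fails at once if the press handle snaps back (faster than 1.5 rad/s upwards) (velocity of joint press below -1.5 rad/s).
It fails at once if a bystander is moved by more than 30 mm (distance of any of vent_cap, extension, spare, float, spanner, driver, jar from where it was at the start of the episode above 0.03 m).
It also fails if it takes over 64 s, if anything falls off the work surface, if the arm or the gripper's body presses on something with over 40 N, if the wrist force passes 120 N, or if a joint passes its speed limit or range.

## Working session

There is one attempt and no reset: what is moved stays moved. The work goes in short steps, Python scripts to look and compute and a shell command to move; the robot and the scene stay as the last step left them, time stands still between calls to the robot, and variables do not carry over. Pictures are saved under pics/ and viewed, and the job is handed in when it is done.

```bash
mkdir -p pics; cat > h.py <<'E'
import numpy as np, cv2
from cell import ctrl, vision, close_job, find_in
def save(p,name,crop=None,scale=1):
    im=p["image"][:,:,::-1]
    if crop: c0,r0,c1,r1=crop; im=im[r0:r1,c0:c1]
    if scale!=1: im=cv2.resize(im,None,fx=scale,fy=scale,interpolation=cv2.INTER_CUBIC)
    cv2.imwrite("pics/"+name,im)
def w(p,u,v,z=None):
    R=np.array(p["R"]);t=np.array(p["t"])
    ray=np.array([(u-p["cx"])/p["fx"],(v-p["cy"])/p["fy"],1.])
    if z is None:
        d=p["range_z"][int(round(v)),int(round(u))]
        return R.T@(ray*d-t)
    o=-R.T@t; d=R.T@ray
    return o+d*(z-o[2])/d[2]
def px(p,X):
    c=np.array(p["R"])@np.array(X)+np.array(p["t"])
    return p["fx"]*c[0]/c[2]+p["cx"],p["fy"]*c[1]/c[2]+p["cy"]
E
python3 - <<'E'
from h import *
np.set_printoptions(precision=4,suppress=True)
for n in ("top","scene"):
    p=vision.get_image(n); save(p,n+"0.png")
    print(n,p["fx"],-np.array(p["R"]).T@p["t"])
    for k in ["jig","terminal","fence","fence_face","fence_post","cam","cam_hinge","cam_tip","press","press_hinge","press_grip","stop_face","foot","vent_cap","spare","jar","extension"]:
        for f in find_in(p,k)[:3]:
            u,v=f["uv"]; print(k,round(f["p"],2),np.round(f["uv"],1),w(p,u,v))
s=ctrl.sense();print(s)
E
```

```text
top 519.4988261004348 [0.4307 0.0619 1.253 ]
jig 0.82 [331.7 204.3] [ 0.618  -0.0721  0.0407]
jig 0.57 [320.6 150.1] [ 0.7409 -0.0452  0.074 ]
terminal 0.5 [306.1 213.2] [ 0.5965 -0.0111  0.0447]
terminal 0.44 [284.2 282.9] [0.4349 0.0412 0.0246]
terminal 0.4 [257.3 268.2] [0.4694 0.1041 0.0267]
fence 0.89 [357.2 216.5] [ 0.5784 -0.1189  0.1198]
fence 0.16 [330.5 206.7] [ 0.612  -0.0689  0.0424]
fence_face 0.74 [356. 216.] [ 0.5794 -0.1161  0.1207]
fence_face 0.67 [294.7 209.9] [0.5908 0.0192 0.1398]
fence_post 0.77 [357.8 215.7] [ 0.5806 -0.1208  0.1162]
cam 0.7 [359.  220.4] [ 0.5737 -0.1279  0.0873]
cam 0.25 [436.9 206.3] [ 0.6169 -0.3307  0.0077]
cam_hinge 0.55 [355.9 218.4] [ 0.5767 -0.119   0.1   ]
cam_tip 0.54 [355.3 219.5] [ 0.5756 -0.1194  0.0883]
press 0.63 [438.1 204.9] [ 0.6213 -0.3358  0.0015]
press 0.59 [295.9 211.6] [0.5868 0.0168 0.1422]
press 0.55 [320.2 147.6] [ 0.7483 -0.0448  0.069 ]
press_hinge 0.96 [290.6 214.2] [0.5813 0.0283 0.1415]
press_grip 0.8 [290.4 213.7] [0.5812 0.0289 0.1495]
press_grip 0.54 [358.8 215.6] [ 0.5803 -0.1224  0.1198]
stop_face 0.57 [329.2
[... 1553 characters left out ...]
299.6 303.7] [ 0.7756 -0.0653  0.0662]
jar 0.26 [207.  260.8] [ 0.5831 -0.1299  0.1079]
extension 0.61 [210.1 278.7] [ 0.575  -0.1255  0.0393]
extension 0.49 [307.1 201.5] [0.5631 0.2341 0.0201]
extension 0.47 [180.8 263.5] [ 0.4709 -0.1279  0.0137]
{'t': 1.8, 'q': array([ 1.1775,  0.2066,  1.5415, -0.    ,  1.3935, -0.1505]), 'dq': array([-0.0017,  0.0002,  0.001 ,  0.0001,  0.    ,  0.0006]), 'effort': array([  0.0018, -37.0861, -28.1763,   0.0701,   0.0271,  -0.    ]), 'eef_pos': array([0.1383, 0.5581, 0.2055]), 'ee_rot': array([0.    , 0.7875, 0.6163, 0.    ]), 'force': array([-0.0733,  1.0231, -0.112 ]), 'ft_torque': array([0.0124, 0.0145, 0.0301]), 'gripper_width': 0.09416048195237327}
```

```bash
python3 - <<'E'
import cv2
a=cv2.imread("pics/top0.png");b=cv2.imread("pics/scene0.png")
cv2.imwrite("pics/topc.png",cv2.resize(a[110:310,220:460],None,fx=3,fy=3,interpolation=cv2.INTER_CUBIC))
cv2.imwrite("pics/scenec.png",cv2.resize(b[180:350,150:350],None,fx=3.5,fy=3.5,interpolation=cv2.INTER_CUBIC))
E
```

```text
(no output)
```

View pics/topc.png

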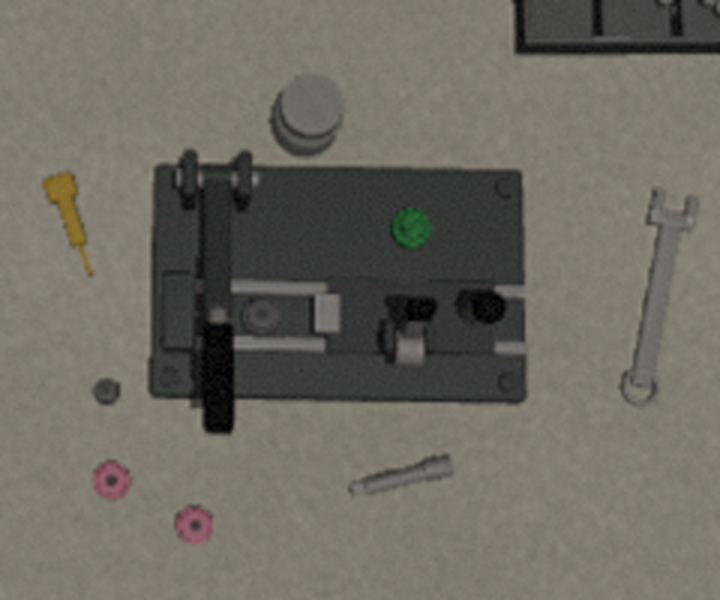

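View pics/scenec.png

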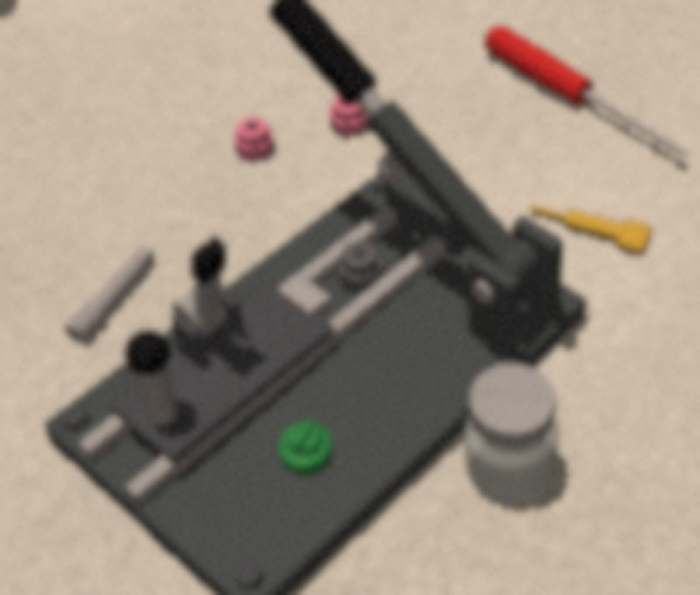

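View pics/top0.png

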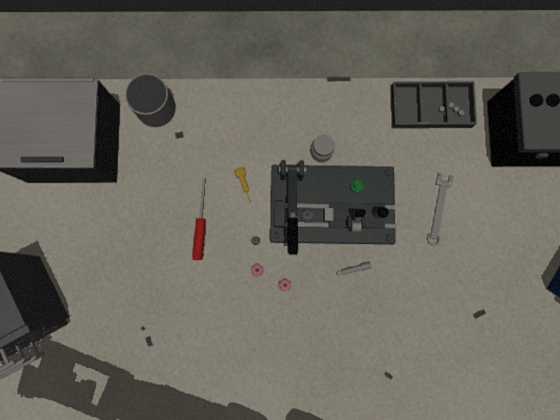

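```bash
cat > jig.py <<'E'
from h import *
np.set_printoptions(precision=4,suppress=True)
p=vision.get_image("top")
H,W=p["range_z"].shape
U,V=np.meshgrid(np.arange(W),np.arange(H))
R=np.array(p["R"]);t=np.array(p["t"])
d=p["range_z"]
P=np.stack([(U-p["cx"])/p["fx"]*d,(V-p["cy"])/p["fy"]*d,d],-1)
X=(P-t)@R
m=((X[...,2]>0.013)&(X[...,2]<0.027)&(d>0)&(X[...,0]>0.5)&(X[...,0]<0.75)&(X[...,1]<0.1)&(X[...,1]>-0.25))
n,l,s,c=cv2.connectedComponentsWithStats(m.astype(np.uint8))
print(s)
q=X[m][:, :2].astype(np.float32)
k=1+np.argmax(s[1:,4]); q=X[l==k][:,:2].astype(np.float32)
r=cv2.minAreaRect(q); print(r, cv2.boxPoints(r)); print(np.median(X[l==k][:,2]))
E
python3 jig.py
python3 - <<'E'
from h import *
import pickle
p=vision.get_image("top"); pickle.dump(p,open("top.pkl","wb"))
q=vision.get_image("scene"); pickle.dump(q,open("scene.pkl","wb"))
for c in [(154,168),(521,170),(525,402),(150,397)]:
    print(w(p,220+c[0]/3,110+c[1]/3,0.02))
E
```

```text
[[     0      0    560    420 228970]
 [   311    153     19      9     27]
 [   270    164     18     79    875]
 [   286    165      1      1      1]
 [   297    165     98     41   3417]
 [   285    206      4     16     43]
 [   296    206     29     16    254]
 [   385    209     10     15    117]
 [   326    221      1      1      1]
 [   312    223      1      1      1]
 [   328    222      1      1      1]
 [   315    225      1      1      1]
 [   320    224      1      1      1]
 [   388    225      1      1      1]
 [   392    225      1      1      1]
 [   298    226     97     18   1489]]
((0.6695076823234558, -0.10887850075960159), (0.2352318912744522, 0.09942907094955444), 89.1521987915039) [[ 0.6181 -0.2257]
 [ 0.7175 -0.2272]
 [ 0.721   0.008 ]
 [ 0.6215  0.0095]]
0.019572100808072417
[0.71603346 0.0702815  0.02      ]
[ 0.71292932 -0.22675483  0.02      ]
[ 0.52505637 -0.22272717  0.02      ]
[0.53049962 0.07415347 0.02      ]
```

```bash
cat >> jig.py <<'E'
ids=[i for i in range(1,n) if s[i,4]>800]
q=X[np.isin(l,ids)].astype(float)
# fit lines to edges: angle by minimizing area w/ percentiles
def ext(a):
    c_,s_=np.cos(a),np.sin(a); e=q[:,0]*c_+q[:,1]*s_; f=-q[:,0]*s_+q[:,1]*c_
    return np.percentile(e,[.3,99.7]),np.percentile(f,[.3,99.7])
r=cv2.minAreaRect(q[:,:2].astype(np.float32)); print(r); print(cv2.boxPoints(r))
for a in np.arange(-0.06,0.061,0.01):
    e,f=ext(a); print(round(a,3),np.diff(e),np.diff(f),e,f)
E
python3 jig.py | tail -20; tail -3 jig.py >/dev/null
```

```text
[ 0.6252  0.0105]]
0.019470015900236313
((0.6244953274726868, -0.07553642988204956), (0.2996627688407898, 0.1906854212284088), 88.8134536743164)
[[ 0.5261 -0.2234]
 [ 0.7167 -0.2273]
 [ 0.7229  0.0723]
 [ 0.5323  0.0762]]
-0.06 [0.1948] [0.2995] [0.53   0.7248] [-0.1872  0.1122]
-0.05 [0.1927] [0.299] [0.5306 0.7233] [-0.1933  0.1057]
-0.04 [0.1912] [0.2984] [0.531  0.7222] [-0.1993  0.099 ]
-0.03 [0.1893] [0.2973] [0.5314 0.7207] [-0.2049  0.0924]
-0.02 [0.1889] [0.297] [0.531 0.72 ] [-0.211   0.0861]
-0.01 [0.1898] [0.2977] [0.5296 0.7194] [-0.2177  0.08  ]
0.0 [0.1909] [0.2986] [0.5279 0.7187] [-0.2246  0.074 ]
0.01 [0.1925] [0.2995] [0.526  0.7186] [-0.2312  0.0682]
0.02 [0.1946] [0.3003] [0.5241 0.7187] [-0.2378  0.0624]
0.03 [0.1969] [0.301] [0.5222 0.7191] [-0.2444  0.0566]
0.04 [0.1992] [0.3019] [0.5202 0.7194] [-0.251   0.0508]
0.05 [0.2016] [0.3028] [0.5182 0.7197] [-0.2577  0.0451]
0.06 [0.204] [0.3039] [0.516 0.72 ] [-0.2645  0.0395]
```

```bash
cat > pf.py <<'E'
import numpy as np
A=-0.0207
O=np.array([.5951,-.0449])
ex=np.array([np.cos(A),np.sin(A)]);ey=np.array([-np.sin(A),np.cos(A)])
def toP(X): d=np.array(X[:2])-O; return np.array([d@ex,d@ey,X[2]])*1000
def toW(x,y,z): v=O+ex*x/1000+ey*y/1000; return np.array([v[0],v[1],z/1000])
E
python3 - <<'E'
from h import *; from pf import *; import pickle
np.set_printoptions(precision=4,suppress=True)
p=pickle.load(open("top.pkl","rb"));q=pickle.load(open("scene.pkl","rb"))
# point clouds
for n,p_ in (("top",p),("scene",q)):
    d=p_["range_z"];H,W=d.shape;U,V=np.meshgrid(np.arange(W),np.arange(H))
    P=np.stack([(U-p_["cx"])/p_["fx"]*d,(V-p_["cy"])/p_["fy"]*d,d],-1)
    X=(P-np.array(p_["t"]))@np.array(p_["R"])
    xy=X[...,:2]-O; px_=np.stack([xy@ex,xy@ey,X[...,2]],-1)*1000
    m0=(d>0)&(abs(px_[...,0])<40)&(px_[...,1]<20)&(px_[...,1]>-190)
    m=m0&(px_[...,2]>60)
    print(n); pts=px_[m]
    for lo,hi in ((-190,-140),(-140,-110),(-110,-90),(-90,-60),(-60,-20)):
        s=pts[(pts[:,1]>lo)&(pts[:,1]<=hi)]
        if len(s): print(lo,hi,len(s),s.mean(0),s.min(0),s.max(0))
    mb=m0&(px_[...,2]>85); s=px_[mb]; print("above85",np.round(s[::max(1,len(s)//25)]).astype(int).tolist())
    # white fence block
    m=m0&(px_[...,2]>38)&(px_[...,2]<48)&(px_[...,1]>-70)
    s=px_[m]; 
    im=p_["image"][m].mean(1); print("bright",[ (np.percentile(s[im>90][:,i],[2,50,98])) for i in range(3)])
    mh=(d>0)&(px_[...,1]>50)&(px_[...,1]<100)&(px_[...,2]>80); s=px_[mh]
    print("handle",np.percentile(s,[1,50,99],axis=0)); 
    for lo in range(-100,130,20):
        t=s[(s[:,0]>lo)&(s[:,0]<=lo+20)]; 
        if len(t): print(lo,len(t),t.mean(0))
E
```

```text
top
-190 -140 15 [  -1.0278 -142.2246  106.1232] [  -8.5955 -146.2108  101.5195] [   6.9237 -140.1008  109.5127]
-140 -110 103 [  -1.7147 -130.2124  102.0428] [ -13.037  -139.8962   63.6296] [  11.9902 -121.2216  114.8193]
-110 -90 37 [-20.2442 -94.0278  70.2698] [-30.7876 -97.7333  63.4392] [ -9.4942 -90.565   78.3866]
-90 -60 233 [-19.6182 -75.817   94.8515] [-39.876  -88.9853  61.3165] [  0.0247 -60.2685 141.6233]
-60 -20 2 [-20.5188 -59.8778  60.8085] [-22.89   -59.9376  60.4476] [-18.1475 -59.8181  61.1695]
above85 [[12, -131, 101], [9, -136, 108], [7, -136, 106], [-1, -80, 139], [4, -130, 106], [-3, -72, 135], [3, -122, 100], [2, -139, 106], [-5, -80, 134], [-1, -129, 109], [-6, -69, 124], [-8, -84, 138], [-3, -132, 107], [-9, -70, 131], [-10, -86, 137], [-5, -136, 109], [-11, -77, 131], [-7, -125, 106], [-6, -144, 102], [-12, -84, 125], [-9, -136, 108], [-14, -80, 121], [-11, -134, 105], [-14, -81, 105], [-16, -73, 98], [-18, -76, 94], [-19, -79, 89]]
bright [array([-13.3771,   1.7207,  13.8289]), array([-26.9862, -21.9878, -10.2476]), array([43.7787, 47.1389, 47.8427])]
handl
[... 1444 characters left out ...]
4], [10, -136, 101], [10, -137, 98], [11, -136, 96], [5, -138, 86]]
bright [array([-22.7595,   9.7083,  25.4417]), array([-26.5144, -24.8382, -12.2591]), array([39.5365, 44.8752, 47.4796])]
handle [[-1211.515     50.5205    82.2307]
 [ -548.2013    69.237    271.8799]
 [  110.4395    99.0915   440.6239]]
-100 96 [-88.1165  65.5305 184.2954]
-80 113 [-69.6155  65.9383 175.3655]
-60 116 [-50.2919  66.2065 164.3176]
-40 120 [-30.4624  66.8483 153.3724]
-20 113 [ -8.2341  66.16   129.2958]
0 133 [  8.6682  66.7378 125.2675]
20 112 [ 30.0317  66.9206 118.9014]
40 113 [ 50.0012  66.7045 108.0196]
60 114 [69.9766 66.9915 97.2958]
80 144 [90.7523 73.6718 89.2898]
100 119 [108.1497  77.816   86.6294]
```

```bash
python3 -m creep '[[[255,0,0,0.083,0,0,0],[255,0,0,0.158,0,0,0],[255,0.378,-0.648,0.158,0,0,-0.215],[255,0.378,-0.648,0.158,0,0,-0.215],[255,0.378,-0.648,0.158,0,0,-0.215],[255,0.378,-0.648,0.158,0,0,-0.215],[255,0.378,-0.648,0.158,0,0,-0.215],[255,0.378,-0.648,0.158,0,0,-0.215],[255,0.378,-0.648,0.158,0,0,-0.215],[255,0.378,-0.648,0.158,0,0,-0.215]]]' 20
```

```text
t: 3.0
eef_pos: [0.3404, 0.2109, 0.3006]
ee_rot: [-0.0, 0.947, 0.321, 0.001]
force: [1.1, 0.2, -0.1]
gripper_width: 0.0179
```

```bash
python3 -m creep '[[[255,0.02,-0.03,0,0,0,-0.02],[255,0.02,-0.03,0,0,0,-0.02],[255,0.02,-0.03,0,0,0,-0.02]]]'; python3 -c "
from h import *
s=ctrl.sense();print(s['eef_pos'],s['ee_rot'],s['q'],s['t'])
a=2*np.arctan2(s['ee_rot'][2],s['ee_rot'][1]);print('yaw',a)
from pf import *
print(toW(0,-175,62)-s['eef_pos'],(toW(0,-175,62)-s['eef_pos'])/.6)"
```

```text
t: 3.3
eef_pos: [0.3517, 0.1947, 0.3003]
ee_rot: [-0.0, 0.957, 0.29, -0.0]
force: [0.6, 0.0, -0.3]
gripper_width: 0.0002
[0.35170066 0.1946591  0.30030939] [-3.59486300e-04  9.56904986e-01  2.90400960e-01 -3.72025827e-05] [ 2.88766478e-01 -2.42099473e-01  1.78929999e+00  7.18724140e-04
  1.59447076e+00 -3.00508234e-01] 3.3
yaw 0.5892916969788841
[ 0.2397771  -0.41452161 -0.23830939] [ 0.3996285  -0.69086935 -0.39718232]
```

```bash
python3 -m creep '[[[255,0.4,-0.69,0,0,0,-0.194],[255,0.4,-0.69,0,0,0,-0.194],[255,0.4,-0.69,0,0,0,-0.194],[255,0.4,-0.69,0,0,0,-0.194],[255,0.4,-0.69,0,0,0,-0.194],[255,0.4,-0.69,0,0,0,-0.194],[255,0.4,-0.69,0,0,0,-0.194],[255,0.4,-0.69,0,0,0,-0.194],[255,0.4,-0.69,0,0,0,-0.194],[255,0.4,-0.69,0,0,0,-0.194]]]'; python3 -m creep '[[[255,0,0,-0.08,0,0,0],[255,0,0,-0.16,0,0,0]]]'; python3 - <<'E'
from h import *;from pf import *
s=ctrl.sense();print(s['eef_pos'],s['ee_rot'],s['q'],s['t'],s['force'])
a=2*np.arctan2(s['ee_rot'][2],s['ee_rot'][1]);print('yaw',a)
print((toW(0,-175,62)-s['eef_pos'])/.6)
p=vision.get_image("top");save(p,"t1.png",(230,110,470,310),3)
p=vision.get_image("scene");save(p,"s1.png",(100,150,350,350),3)
E
```

```text
t: 4.3
eef_pos: [0.5936, -0.2203, 0.2992]
ee_rot: [-0.0, 1.0, -0.009, -0.0]
force: [1.2, 0.4, 0.3]
gripper_width: 0.0007
t: 4.5
eef_pos: [0.5945, -0.219, 0.2048]
ee_rot: [0.001, 1.0, -0.009, 0.002]
force: [-0.1, -0.3, -0.5]
gripper_width: 0.0005
[ 0.59453185 -0.2189589   0.20477767] [ 8.44917098e-04  9.99958245e-01 -8.78651474e-03  2.36471637e-03] [-4.89726490e-01  3.26208976e-01  1.39332517e+00  6.97982324e-04
  1.41708387e+00 -4.72258330e-01] 4.5 [-0.08191227 -0.3387182  -0.51952462]
yaw -0.017573311017496568
[-0.00509015 -0.00150601 -0.23796278]
```

View pics/s1.png

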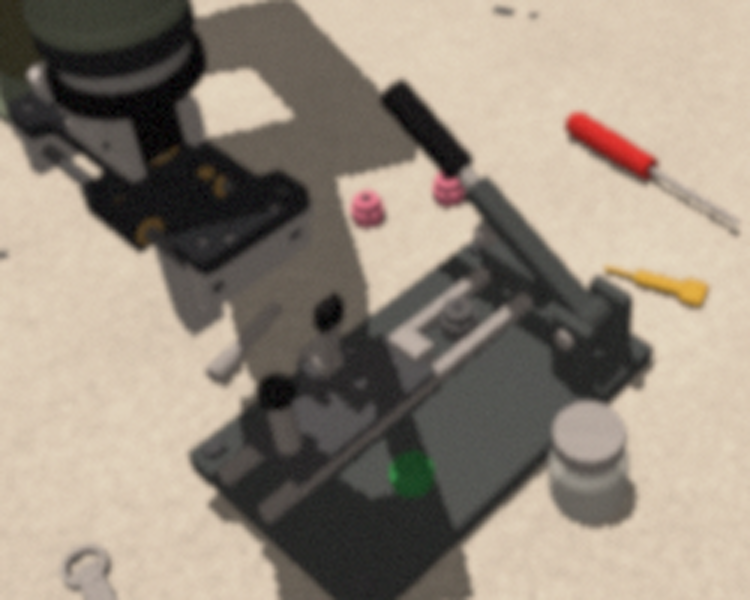

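The crop shows the gripper above and behind the post (post ball at about 275,390, cam at 328,310). The terminal candidates are the grey one in the bed (460,320), pinks at (368,208) and (450,188), and the small spare. I choose the grey one in the bed.

```bash
python3 -m creep '[[[255,-0.005,-0.0015,-0.08,0,0,0],[255,-0.005,-0.0015,-0.16,0,0,0],[255,-0.005,-0.0015,-0.22,0,0,0],[255,-0.005,-0.0015,-0.236,0,0,0],[255,-0.005,-0.0015,-0.236,0,0,0]]]'; python3 - <<'E'
from h import *;from pf import *
s=ctrl.sense();print(toP(s['eef_pos']),s['force'])
p=vision.get_image("scene");save(p,"s2.png",(100,150,350,350),3)
E
```

```text
t: 5.1
eef_pos: [0.5893, -0.2191, 0.063]
ee_rot: [-0.0, 1.0, -0.009, -0.0]
force: [0.0, 0.1, 0.1]
gripper_width: 0.0006
[  -2.17034885 -174.28508894   62.95953336] [0.03438395 0.11073707 0.07655616]
```

View pics/s2.png

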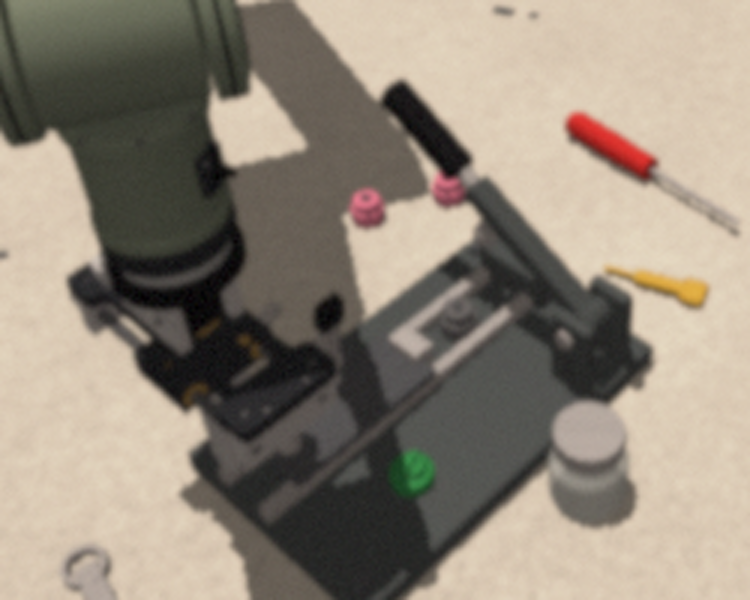

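```bash
python3 -m creep '[[[255,0.004,0.02,0,0,0,0],[255,0.004,0.035,0,0,0,0],[255,0.004,0.05,0,0,0,0],[255,0.005,0.065,0,0,0,0],[255,0.005,0.08,0,0,0,0],[255,0.005,0.095,0,0,0,0],[255,0.006,0.11,0,0,0,0],[255,0.006,0.125,0,0,0,0],[255,0.006,0.125,0,0,0,0]]]'; python3 - <<'E'
from h import *;from pf import *
s=ctrl.sense();print(toP(s['eef_pos']),s['force'])
p=vision.get_image("scene");save(p,"s3.png",(100,150,350,350),3)
p=vision.get_image("top");save(p,"t3.png",(230,110,470,310),3)
E
```

```text
t: 6.05
eef_pos: [0.5914, -0.1427, 0.0617]
ee_rot: [-0.001, 1.0, -0.009, -0.001]
force: [0.2, -0.2, 0.1]
gripper_width: 0.0007
[ -1.71933692 -97.89093763  61.72168013] [ 0.16327682 -0.16448917  0.07695298]
```

View pics/s3.png

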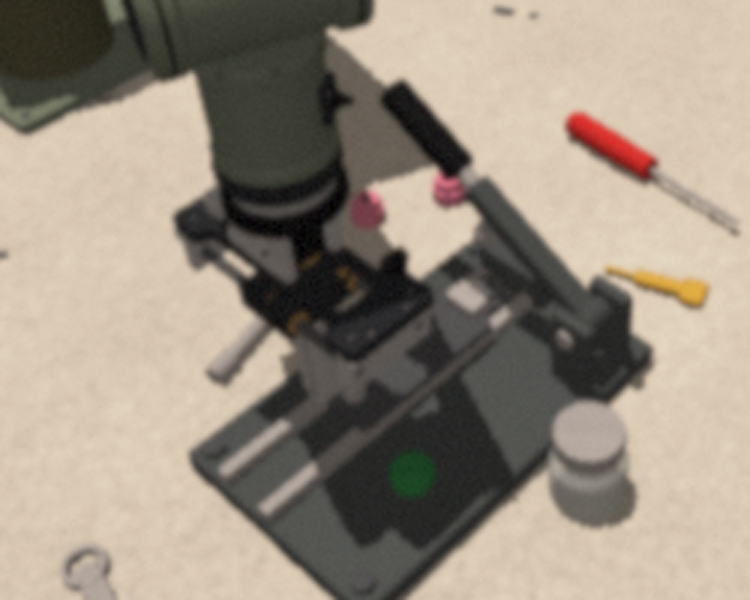

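View pics/t3.png

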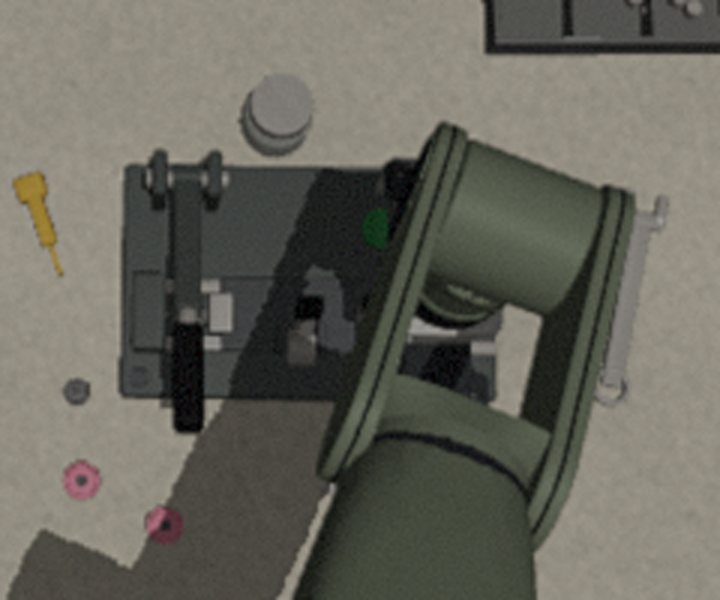

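```bash
cat > fence.py <<'E'
from h import *;from pf import *
np.set_printoptions(precision=1,suppress=True)
p_=vision.get_image("top")
d=p_["range_z"];H,W=d.shape;U,V=np.meshgrid(np.arange(W),np.arange(H))
P=np.stack([(U-p_["cx"])/p_["fx"]*d,(V-p_["cy"])/p_["fy"]*d,d],-1)
X=(P-np.array(p_["t"]))@np.array(p_["R"])
xy=X[...,:2]-O; Q=np.stack([xy@ex,xy@ey,X[...,2]],-1)*1000
m=(d>0)&(abs(Q[...,0])<10)&(Q[...,1]<58)&(Q[...,1]>-40)&(Q[...,2]>44.5)&(Q[...,2]<55)
s=Q[m]; print("block",np.percentile(s,[1,50,99],axis=0),len(s))
m=(d>0)&(abs(Q[...,0]+10)<50)&(Q[...,1]<30)&(Q[...,1]>-50)&(Q[...,2]>64)&(Q[...,2]<145)
s=Q[m]; print("cam",np.percentile(s,[1,50,99],axis=0) if len(s) else None,len(s))
s=ctrl.sense();print(toP(s['eef_pos']),s['force'],s['t'])
E
python3 fence.py
```

```text
block [[-9.6 -9.4 44.8]
 [-1.8 41.6 49.2]
 [ 9.9 52.1 53.9]] 74
cam [[-40.7 -37.8  64.7]
 [-18.5 -19.2  75.3]
 [  0.3  -1.1 139.5]] 265
[ -1.8 -99.3  61.5] [-0.2 -0.6 -0.5] 6.2
```

```bash
python3 -m creep '[[[255,0,0.004,0,0,0,0],[255,0,0.008,0,0,0,0],[255,0,0.008,0,0,0,0]]]'; python3 -m creep '[[[255,0,0.003,0,0,0,0],[255,0,0.003,0,0,0,0]]]';python3 fence.py
```

```text
t: 6.5
eef_pos: [0.5918, -0.1406, 0.0621]
ee_rot: [0.0, 1.0, -0.01, -0.001]
force: [-0.9, -1.1, -1.4]
gripper_width: 0.0007
t: 6.7
eef_pos: [0.5919, -0.1387, 0.0623]
ee_rot: [-0.0, 1.0, -0.01, -0.001]
force: [-1.6, -2.5, -2.5]
gripper_width: 0.0007
block [[ -9.1 -18.1  44.7]
 [ -0.7  43.8  49.1]
 [  9.9  53.1  53.9]] 74
cam [[-40.6 -33.3  65. ]
 [-18.8 -14.4  75.6]
 [  0.8   3.3 139.5]] 264
[ -1.2 -93.9  62.3] [-0.8 -2.  -2.6] 6.75
```

```bash
python3 -m creep '[[[255,0,0.003,0,0,0,0],[255,0,0.003,0,0,0,0]]]'; python3 -m creep '[[[255,0,0.003,0,0,0,0],[255,0,0.003,0,0,0,0]]]'; python3 -m creep '[[[255,0,0.003,0,0,0,0],[255,0,0.003,0,0,0,0]]]';python3 fence.py
```

```text
t: 6.95
eef_pos: [0.5921, -0.1377, 0.0625]
ee_rot: [0.001, 1.0, -0.01, -0.0]
force: [-1.1, -5.1, -3.1]
gripper_width: 0.0004
t: 7.15
eef_pos: [0.592, -0.1376, 0.0625]
ee_rot: [0.002, 1.0, -0.01, -0.0]
force: [-0.8, -8.0, -3.6]
gripper_width: 0.0001
t: 7.35
eef_pos: [0.5921, -0.1375, 0.0625]
ee_rot: [0.004, 1.0, -0.01, -0.0]
force: [-1.3, -12.5, -4.3]
gripper_width: 0.0002
block [[ -9.1 -38.7  44.6]
 [  0.4  46.1  48.8]
 [  9.8  55.4  53.5]] 75
cam [[-40.5 -33.3  65.3]
 [-18.8 -14.8  75.1]
 [  0.7   3.5 140.3]] 267
[ -1.2 -92.6  62.5] [ -1.5 -11.6  -4.8] 7.4
```

```bash
python3 -m creep '[[[255,0,-0.03,0,0,0,0],[255,0,-0.03,0.08,0,0,0],[255,0,-0.03,0.16,0,0,0],[255,0,-0.03,0.2,0,0,0],[255,0.08,0.04,0.2,0,0,0],[255,0.08,0.12,0.2,0,0,0],[255,0.08,0.125,0.2,0,0,0],[255,0.08,0.125,0.2,0,0,0]]]'; python3 fence.py;python3 - <<'E'
from h import *
p=vision.get_image("scene");save(p,"s4.png",(100,150,350,350),3)
E
```

```text
t: 8.2
eef_pos: [0.6408, -0.056, 0.183]
ee_rot: [-0.001, 1.0, -0.008, 0.0]
force: [0.0, 0.8, 0.2]
gripper_width: 0.0004
block [[-9.  20.4 46. ]
 [ 2.5 53.  49.5]
 [ 9.4 53.3 54.7]] 16
cam [[-10.4 -33.5  69.6]
 [-10.4 -33.5  69.6]
 [-10.4 -33.5  69.6]] 1
[ 45.6 -11.8 182.8] [-0.3  0.6  0. ] 8.25
```

View pics/s4.png

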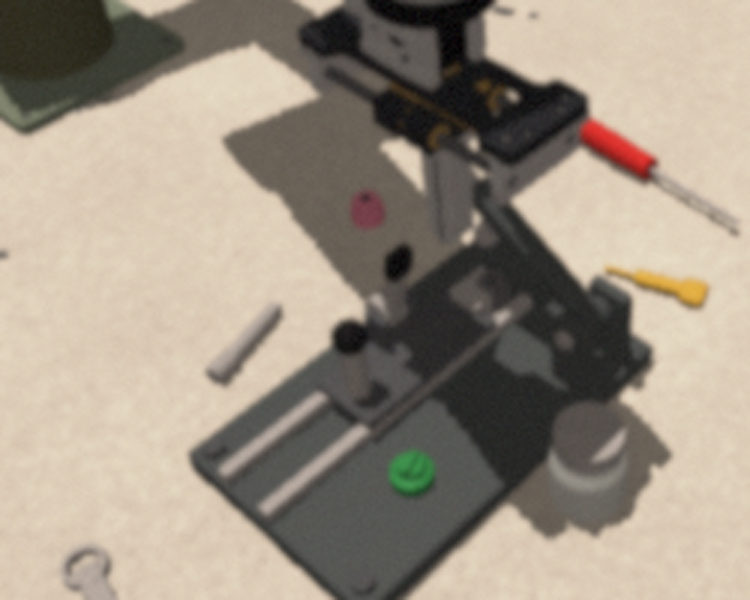

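```bash
python3 - <<'E'
from h import *;from pf import *
np.set_printoptions(precision=3,suppress=True)
p_=vision.get_image("scene")
d=p_["range_z"];H,W=d.shape;U,V=np.meshgrid(np.arange(W),np.arange(H))
P=np.stack([(U-p_["cx"])/p_["fx"]*d,(V-p_["cy"])/p_["fy"]*d,d],-1)
X=(P-np.array(p_["t"]))@np.array(p_["R"])
xy=X[...,:2]-O; Q=np.stack([xy@ex,xy@ey,X[...,2]],-1)*1000
for nm,lo,hi in(("post",-110,-45),("cam",-45,10)):
    m=(d>0)&(abs(Q[...,0]+10)<30)&(Q[...,1]<hi)&(Q[...,1]>lo)&(Q[...,2]>90)&(Q[...,2]<145)
    s=Q[m];print(nm,np.percentile(s,[2,50,98],axis=0))
s=ctrl.sense();c=s['eef_pos'];print(toP(c))
for ph in [-.35,0,.2,.4,.6,.8,1.0,1.2,1.4,1.45]:
    r=62
    S=np.array([-20-r*np.sin(ph)+6*np.cos(ph),62+r*np.cos(ph)+6*np.sin(ph)])
    x=S[0]+13*max(np.cos(ph),0)**1; z=S[1]
    print(ph,np.round([x,z],1),(toW(x,-15,z)-c)/.6)
E
```

```text
post [[-10.667 -81.738  93.249]
 [  2.968 -73.028 105.06 ]
 [ 11.369 -59.909 111.064]]
cam [[-16.81  -24.751  91.8  ]
 [ -6.308 -18.228 124.63 ]
 [ -0.46   -7.108 138.42 ]]
[ 45.371 -13.514 182.694]
-0.35 [ 19.1 118.2] [-0.044 -0.002 -0.108]
0 [ -1. 124.] [-0.077 -0.001 -0.098]
0.2 [-13.7 124. ] [-0.098 -0.    -0.098]
0.4 [-26.6 121.4] [-0.12   0.    -0.102]
0.6 [-39.3 116.6] [-0.141  0.    -0.11 ]
0.8 [-51.2 109.5] [-0.161  0.001 -0.122]
1.0 [-61.9 100.5] [-0.179  0.001 -0.137]
1.2 [-70.9  90.1] [-0.194  0.002 -0.154]
1.4 [-77.9  78.5] [-0.205  0.002 -0.174]
1.45 [-79.3  75.4] [-0.208  0.002 -0.179]
```

```bash
python3 -m creep '[[[255,0,-0.002,-0.06,0,0,0],[255,0,-0.002,-0.108,0,0,0],[255,-0.044,-0.002,-0.108,0,0,0],[255,-0.077,-0.001,-0.1,0,0,0],[255,-0.098,-0.001,-0.1,0,0,0],[255,-0.12,0,-0.104,0,0,0],[255,-0.12,0,-0.104,0,0,0]]]'; python3 - <<'E'
from h import *;from pf import *
s=ctrl.sense();print(toP(s['eef_pos']),s['force'])
p=vision.get_image("scene");save(p,"s5.png",(150,150,350,300),4)
E
```

```text
t: 9.05
eef_pos: [0.5667, -0.0597, 0.12]
ee_rot: [-0.0, 1.0, -0.011, -0.001]
force: [-1.1, 0.2, 0.0]
gripper_width: 0.0005
[-28.07514264 -15.39450455 120.03268161] [-1.14449296  0.24478317  0.0314558 ]
```

View pics/s5.png

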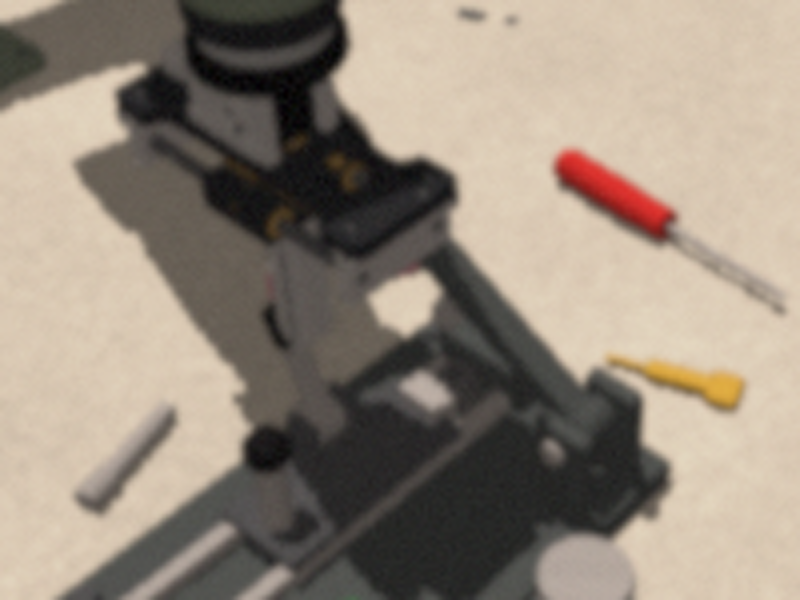

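```bash
python3 -m creep '[[[255,-0.021,0,-0.006,0,0,0],[255,-0.041,0.001,-0.018,0,0,0],[255,-0.059,0.001,-0.033,0,0,0],[255,-0.074,0.002,-0.05,0,0,0],[255,-0.085,0.002,-0.07,0,0,0],[255,-0.088,0.002,-0.08,0,0,0],[255,-0.088,0.002,-0.084,0,0,0],[255,-0.088,0.002,-0.084,0,0,0]]]'; python3 - <<'E'
from h import *;from pf import *
s=ctrl.sense();print(toP(s['eef_pos']),s['force'])
p=vision.get_image("scene");save(p,"s6.png",(150,150,350,300),4)
E
```

```text
t: 9.9
eef_pos: [0.5191, -0.0584, 0.0771]
ee_rot: [0.001, 1.0, -0.01, 0.003]
force: [-10.2, 2.8, 37.4]
gripper_width: 0.0004
[-75.7447022  -15.07837349  77.10373913] [-10.24463341   2.75104907  37.35193289]
```

View pics/s6.png

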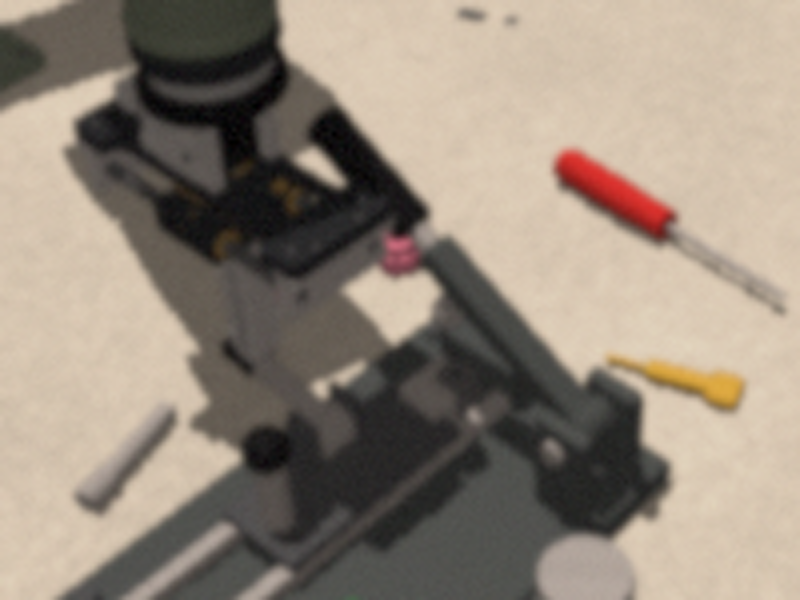

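```bash
python3 -m creep '[[[255,0,0,0.07,0,0,0],[255,0,0,0.15,0,0,0],[255,0,0,0.23,0,0,0],[255,0,0,0.28,0,0,0],[255,0,0,0.28,0,0,0]]]'; python3 - <<'E'
from h import *;from pf import *
np.set_printoptions(precision=3,suppress=True)
p_=vision.get_image("scene");save(p_,"s7.png",(150,150,350,300),4)
d=p_["range_z"];H,W=d.shape;U,V=np.meshgrid(np.arange(W),np.arange(H))
P=np.stack([(U-p_["cx"])/p_["fx"]*d,(V-p_["cy"])/p_["fy"]*d,d],-1)
X=(P-np.array(p_["t"]))@np.array(p_["R"])
xy=X[...,:2]-O; Q=np.stack([xy@ex,xy@ey,X[...,2]],-1)*1000
m=(d>0)&(Q[...,0]>-120)&(Q[...,0]<-45)&(Q[...,1]<10)&(Q[...,1]>-40)&(Q[...,2]>55)&(Q[...,2]<100)
s=Q[m];print("cam",np.percentile(s,[2,50,98],axis=0),len(s))
for lo in range(-110,-40,10):
    k=s[(s[:,0]>lo)&(s[:,0]<=lo+10)]
    if len(k):print(lo,len(k),k.max(0))
m=(d>0)&(abs(Q[...,0])<40)&(Q[...,1]<80)&(Q[...,1]>20)&(Q[...,2]>43)&(Q[...,2]<55)
s=Q[m];print(np.percentile(s,[2,50,98],axis=0))
s=ctrl.sense();c=s['eef_pos'];print(toP(c),s['force'],s['t'])
for al in [.6,.55,.5,.4,.3,.2,.1,.05,0,-.03]:
    x=100-200*np.cos(al)+11*np.sin(al);z=75+200*np.sin(al)+11*np.cos(al)
    print(al,np.round([x,z],1),(toW(x,70,z)-c)/.6)
E
```

```text
t: 10.45
eef_pos: [0.5189, -0.0582, 0.2434]
ee_rot: [0.001, 1.0, -0.01, 0.005]
force: [0.2, 0.3, 0.3]
gripper_width: 0.0006
cam [[-95.58  -25.244  65.357]
 [-73.457 -17.647  75.648]
 [-46.047  -6.98   80.877]] 165
-100 23 [-90.093  -6.508  81.624]
-90 33 [-80.145  -6.95   80.958]
-80 43 [-70.071  -5.577  79.597]
-70 26 [-60.511  -8.085  76.504]
-60 27 [-50.114  -8.003  75.746]
-50 13 [-45.021  -9.68   72.071]
[[-16.046  36.399  43.107]
 [ -0.806  49.491  47.769]
 [ 12.603  78.679  51.916]]
[-77.788 -14.392 240.073] [-0.436 -0.172  0.025] 10.5
0.6 [-58.9 197. ] [ 0.034  0.14  -0.072]
0.55 [-64.8 188.9] [ 0.025  0.14  -0.085]
0.5 [-70.2 180.5] [ 0.015  0.14  -0.099]
0.4 [-79.9 163. ] [-0.001  0.141 -0.128]
0.3 [-87.8 144.6] [-0.014  0.141 -0.159]
0.2 [-93.8 125.5] [-0.024  0.141 -0.191]
0.1 [-97.9 105.9] [-0.031  0.141 -0.224]
0.05 [-99.2  96. ] [-0.033  0.141 -0.24 ]
0 [-100.   86.] [-0.034  0.141 -0.257]
-0.03 [-100.2   80. ] [-0.034  0.141 -0.267]
```

View pics/s7.png

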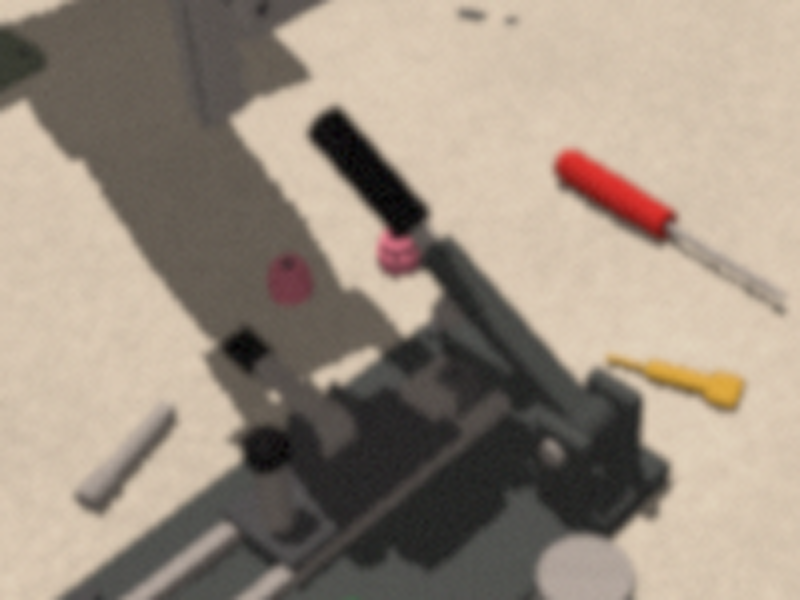

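```bash
python3 -m creep '[[[255,0.01,0.08,0,0,0,0],[255,0.018,0.14,0,0,0,0],[255,0.018,0.14,-0.05,0,0,0],[255,0.018,0.14,-0.085,0,0,0],[255,0.016,0.14,-0.099,0,0,0],[255,0.008,0.14,-0.113,0,0,0],[255,0.0,0.141,-0.128,0,0,0],[255,0.0,0.141,-0.128,0,0,0]]]'; python3 - <<'E'
from h import *;from pf import *
s=ctrl.sense();print(toP(s['eef_pos']),s['force'])
p=vision.get_image("scene");save(p,"s8.png",(150,130,350,280),4)
E
```

```text
t: 11.3
eef_pos: [0.5154, 0.0275, 0.1605]
ee_rot: [-0.0, 1.0, -0.01, 0.0]
force: [0.1, 3.2, 3.4]
gripper_width: 0.0007
[-81.13830703  70.74395044 160.50813278] [0.13465646 3.22805831 3.4311454 ]
```

View pics/s8.png

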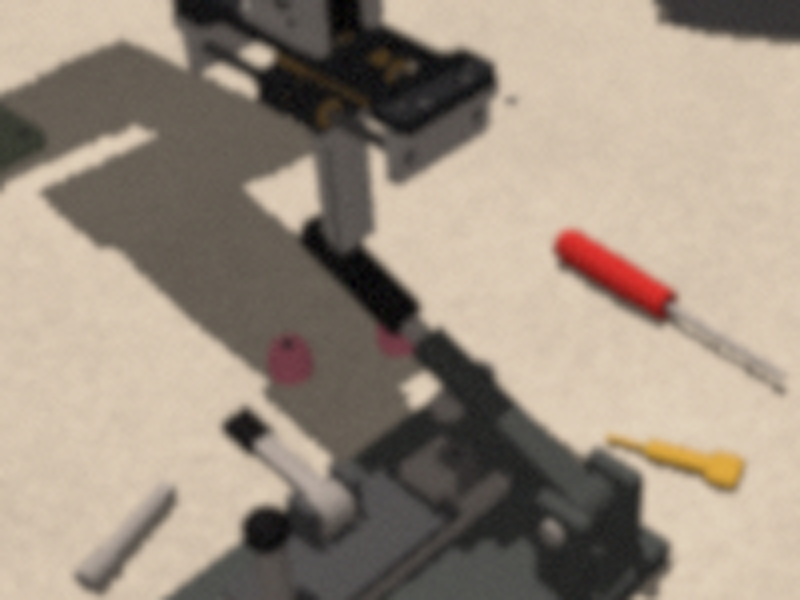

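```bash
python3 -m creep '[[[255,-0.007,0,-0.015,0,0,0],[255,-0.013,0,-0.031,0,0,0],[255,-0.019,0,-0.047,0,0,0],[255,-0.023,0,-0.063,0,0,0],[255,-0.027,0,-0.08,0,0,0],[255,-0.03,0,-0.096,0,0,0],[255,-0.032,0,-0.112,0,0,0],[255,-0.033,0,-0.129,0,0,0],[255,-0.033,0,-0.135,0,0,0],[255,-0.033,0,-0.135,0,0,0]]]'; python3 - <<'E'
from h import *;from pf import *
s=ctrl.sense();print(toP(s['eef_pos']),s['force'])
p=vision.get_image("scene");save(p,"s9.png",(150,150,350,300),4)
E
```

```text
t: 12.35
eef_pos: [0.4974, 0.0276, 0.0856]
ee_rot: [-0.0, 1.0, -0.01, 0.001]
force: [-10.2, 3.2, 30.2]
gripper_width: 0.0002
[-99.1496059   70.43320627  85.60065146] [-10.16753982   3.22217982  30.19055567]
```

View pics/s9.png

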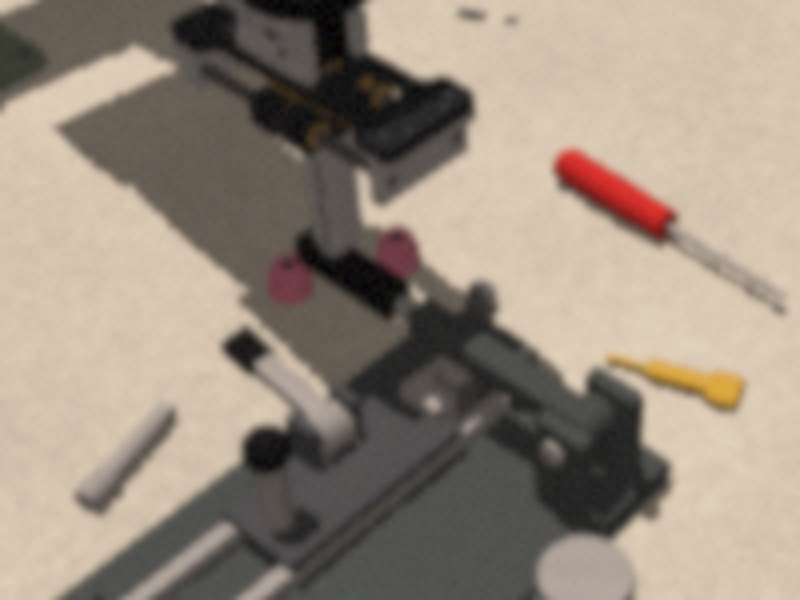

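```bash
python3 -m creep '[[[255,0,0,0.006,0,0,0],[255,0.001,0,0.014,0,0,0],[255,0.001,0,0.022,0,0,0],[255,0.002,0,0.031,0,0,0],[255,0.003,0,0.04,0,0,0],[255,0.005,0,0.05,0,0,0],[255,0.007,0,0.06,0,0,0],[255,0.009,0,0.07,0,0,0],[255,0.012,0,0.08,0,0,0],[255,0.015,0,0.09,0,0,0]]]'; python3 -m creep '[[[255,0.004,0,0.01,0,0,0],[255,0.008,0,0.02,0,0,0],[255,0.012,0,0.03,0,0,0],[255,0.016,0,0.04,0,0,0],[255,0.021,0,0.05,0,0,0],[255,0.026,0,0.06,0,0,0],[255,0.03,0,0.07,0,0,0],[255,0.034,0,0.08,0,0,0],[255,0.036,0,0.09,0,0,0],[255,0.036,0,0.1,0,0,0]]]'; python3 - <<'E'
from h import *;from pf import *
s=ctrl.sense();print(toP(s['eef_pos']),s['force'])
E
```

```text
t: 13.4
eef_pos: [0.5065, 0.0274, 0.136]
ee_rot: [0.0, 1.0, -0.01, 0.002]
force: [1.6, 2.4, 5.3]
gripper_width: 0.0004
t: 14.4
eef_pos: [0.5248, 0.0276, 0.1932]
ee_rot: [-0.0, 1.0, -0.01, -0.002]
force: [0.1, -0.2, 0.0]
gripper_width: 0.0005
[-71.77231632  71.06945924 193.24228681] [ 0.07084659 -0.19516989  0.03643993]
```

Handle eased up with no residual force. I'll retract and check everything.

```bash
python3 -m creep '[[[255,0,0,0.06,0,0,0],[255,-0.05,0,0.13,0,0,0],[255,-0.12,0.05,0.16,0,0,0],[255,-0.19,0.12,0.16,0,0,0],[255,-0.19,0.2,0.16,0,0,0],[255,-0.19,0.28,0.16,0,0,0],[255,-0.19,0.36,0.16,0,0,0],[255,-0.19,0.36,0.16,0,0,0],[255,-0.19,0.36,0.16,0,0,0]]]'; python3 fence.py; python3 - <<'E'
from h import *;from pf import *
p_=vision.get_image("scene");save(p_,"s10.png",(150,150,350,300),4)
q=vision.get_image("top");save(q,"t10.png",(220,110,460,310),3)
np.set_printoptions(precision=1,suppress=True)
for p_ in (q,):
    d=p_["range_z"];H,W=d.shape;U,V=np.meshgrid(np.arange(W),np.arange(H))
    P=np.stack([(U-p_["cx"])/p_["fx"]*d,(V-p_["cy"])/p_["fy"]*d,d],-1)
    X=(P-np.array(p_["t"]))@np.array(p_["R"]);xy=X[...,:2]-O; Q=np.stack([xy@ex,xy@ey,X[...,2]],-1)*1000
    for lo in (-100,-80,-60,0,40):
        m=(d>0)&(Q[...,1]>50)&(Q[...,1]<100)&(Q[...,2]>80)&(Q[...,0]>lo)&(Q[...,0]<=lo+20);print(lo,Q[m].mean(0))
E
```

```text
t: 15.3
eef_pos: [0.4111, 0.2442, 0.2893]
ee_rot: [0.001, 1.0, -0.008, -0.001]
force: [0.5, 0.6, 0.1]
gripper_width: 0.0006
block [[ -9.1 -24.8  44.6]
 [ -0.3  43.8  49.2]
 [  9.6  53.2  53.9]] 73
cam [[-59.4 -33.3  64.4]
 [-26.9 -15.2  69.7]
 [-10.6   3.4  76.3]] 213
[-189.5  284.1  289.4] [ 0.4 -0.8 -0.8] 15.35
-100 [-90.4  70.4 187.4]
-80 [-70.1  70.4 178.7]
-60 [-50.2  70.3 168. ]
0 [ 10.   70.1 134.1]
40 [ 50.2  69.6 111.7]
```

View pics/s10.png

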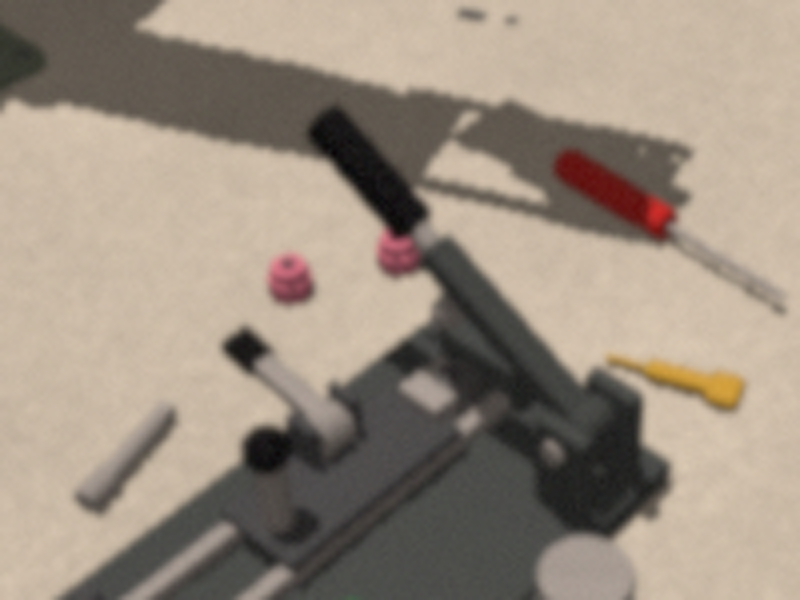

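View pics/t10.png

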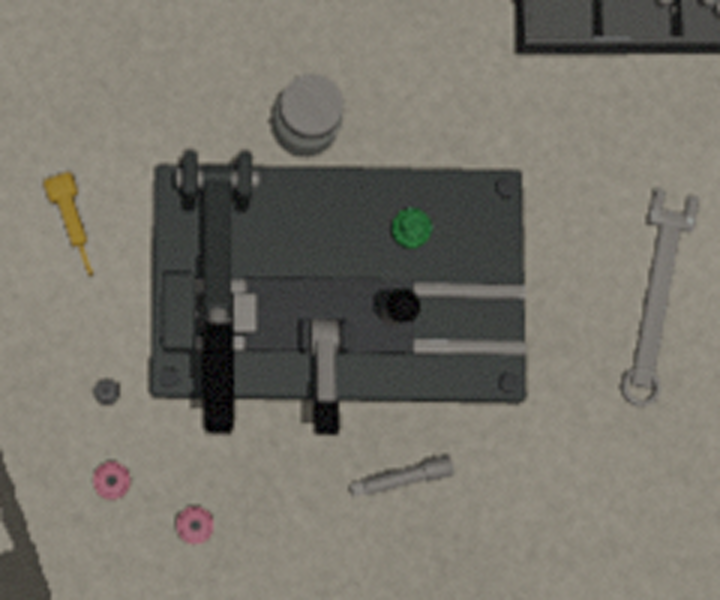

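The pictures show the handle up at its starting height, the cam lever down towards the robot (tip at 325,418 in the top crop), the fence block under the arm (245,312), and the bystanders where they were.

```bash
python3 -c "
from cell import close_job
print(close_job())"
```

```text
the job is handed in; nothing more can be done
None
```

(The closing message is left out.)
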